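Swap the curing trays in a casting studio

ROBOT

A 6-joint arm with a two-finger parallel gripper is mounted at the origin on the work surface. World frame = base frame: x ahead of the robot, y to its left, z up, the work surface at z = 0. Lengths are in m, angles in degrees, forces in N, time in s.
With the tool pointing down it reaches from about 0.25 to 0.725 m from the base axis. Payload 9.7 kg.
Tool frame: the origin (TCP) lies midway between the tips of the shut fingers; the grasp point (between the pads) lies 19 mm behind it; z points along the fingers, y is the line along which they close (so a half turn about z gives the same grasp; the last joint's range is limited). The gripper opens to 85 mm and grips with 20 to 120 N. Pads are 22 mm wide; open, the fingers measure 114 mm over their backs; the gripper's body (76 mm by 85 mm) begins 54 mm behind the grasp point. The pads swing forward as they close: fully open they stand 13 mm farther back than shut.
Start: joints at [-72.25, 4.979, 10.078, 95.1, 0, 90], TCP at [0.168, -0.524, 0.231] pointing down, gripper open.
Joint ranges: [-179.16, 179.16], [-48.56, 103.87], [-65.8, 70.77], [-126.05, 130.52], [-82.76, 87.17], [-180, 180]. Speed limits (degrees/s): [127.2, 127.2, 147.25, 180, 180, 180].

INTERFACE

Orientations are given as [roll, pitch, yaw] about the fixed x, y, z axes, in that order (R = Rz(yaw) Ry(pitch) Rx(roll)).
In Python, from workcell import * gives the robot as it stands.
- The arm moves only by the tool servo_tool, never from a script. Its argument "moves" is a list of rows, each a list of 4 numbers: the shift along the world's x, y, z in cm, then the turn about the world's z in rad. A call has 1 to 20 rows; each row is the pose to reach, as a shift and turn from the pose commanded when the call began; what a row does not reach only later rows make up. A row lasts 1/12 s, in which the tool goes at most 41.7 mm and 7.16 degrees, less where a joint would pass 70% of its speed; a pose out of reach is approached as far as the arm can. A call with a gripper value outside its range is refused whole. "claw" is the closure, from 0 (fully open) to 1 (shut), set as the call begins (left out, the last holds). The fingers move at their own pace and stop on an object; "force" is the grip in N (left out, the last holds). Time passes only in rows, so rows that repeat a pose let the fingers close. It gives the time, the measured TCP pose, the force, the opening and the grip force at its end, in the units of the state.
- get_obs(): the state, without advancing time (a new reading comes with each control period).
- camera(name): name is "side" or "top" or "wrist"; returns the picture (480x640x3 uint8, red, green, blue); there is no depth.
- get_calibration(name): a dict with "fx", "fy", "cx", "cy" (pixels), "rvec" (rotation vector, rad) and "tvec" (3), from world to camera coordinates, as OpenCV has them; the wrist camera has in their place "tool_from_camera" (4x4, takes a point from camera to tool coordinates, whose origin is the TCP and whose axes are the flange's). Camera axes: x right, y down, z forward; pixel columns grow to the right and rows downward; lengths in m; the calibration is good to about 2 mm. The wrist camera is an equidistant fisheye: a pixel r from the principal point sees the ray r / f radians off the axis. A picture is of the moment at which its call begins: read the wrist's pose just before it. get_calibration takes no time and is no camera call.
- job_done(): hands the job in; it is judged then, once.
The state is a dict: "time": time; "q": joint angles; "qd": joint speeds; "joint_efforts": joint torques, N m; "ee_pos": TCP position; "tcp_rot": TCP orientation; "wrist_force": force on the tool from outside, world axes, zero at the start; "torque": the same for the moment, N m; "opening": finger opening in m; "grasp_force": force on a finger pad.
Only numpy, scipy, OpenCV 4.12 (cv2) and the standard library are available. Lean on these libraries where they do the work, as an engineer would, in place of code of your own. Each camera call takes 0.05 s, during which the arm holds its last target. There are 200 camera calls.

TASK

Three concrete castings cure on slide-out trays, and the wrong tray stands out. With the fingertips only, first push the square trough's tray fully home, then hook a fingertip behind the front lip of the round pot's tray and draw it out along its rails to its outer stop. Leave the cone's tray shut, do not touch, lift or tip any casting, leave everything else where it stands, and finish with the hand clear.

Things in the scene. Friction and masses are not known exactly. Their poses are not given: they have to be found in the camera images.
- slide_pot (a joint): how far (m) the tray that carries the pot stands drawn out of its stand: 0 is fully home against the inner stop, 0.11 is the outer stop. It slides level and straight with about 2 N of drag, stays where left, cannot be lifted off. Steel tray 200 x 98 mm; floor top 30 mm above the table, side walls 14 mm high
- lip_pot (a point): front lip of the pot's tray, fixed to it: upright steel strip 4 mm thick (x), 98 mm wide (y), 28 mm high. This point: middle of its lower edge, level with the tray floor, 30 mm above the table; top edge at 58 mm. Its x axis points into the stand (homeward); -x draws out; z up. Behind it (+x) the tray floor is bare for 70 mm; in front the table is clear for 60 mm even fully out
- tray_pot: the pot's tray itself, sliding steel tray with the lip at its front; origin at the centre of its underside, 26 mm above the table, 102 mm behind the lip; x points into the stand
- seat_pot (a point): point on the floor of the pot's tray about which its casting stands (within 20 mm), 142 mm behind the lip's middle; moves with the tray
- cast_pot: round hollow concrete pot, 68 mm across the rim, 55 mm tall, loose, 0.15 to 0.31 kg, standing on its tray; origin at the centre of its underside, z up
- slide_trough (a joint): how far (m) the tray that carries the trough stands drawn out of its stand: 0 is fully home against the inner stop, 0.11 is the outer stop. It slides level and straight with about 2 N of drag, stays where left, cannot be lifted off. Steel tray 200 x 98 mm; floor top 30 mm above the table, side walls 14 mm high
- lip_trough (a point): front lip of the trough's tray, fixed to it: upright steel strip 4 mm thick (x), 98 mm wide (y), 28 mm high. This point: middle of its lower edge, level with the tray floor, 30 mm above the table; top edge at 58 mm. Its x axis points into the stand (homeward); -x draws out; z up. Behind it (+x) the tray floor is bare for 70 mm; in front the table is clear for 60 mm even fully out
- seat_trough (a point): point on the floor of the trough's tray about which its casting stands (within 20 mm), 142 mm behind the lip's middle; moves with the tray
- cast_trough: square hollow concrete trough, 66 x 66 mm, 38 mm tall, loose, 0.15 to 0.31 kg, standing on its tray; origin at the centre of its underside, z up
- slide_cone (a joint): how far (m) the tray that carries the cone stands drawn out of its stand: 0 is fully home against the inner stop, 0.11 is the outer stop. It slides level and straight with about 2 N of drag, stays where left, cannot be lifted off. Steel tray 200 x 98 mm; floor top 30 mm above the table, side walls 14 mm high
- lip_cone (a point): front lip of the cone's tray, fixed to it: upright steel strip 4 mm thick (x), 98 mm wide (y), 28 mm high. This point: middle of its lower edge, level with the tray floor, 30 mm above the table; top edge at 58 mm. Its x axis points into the stand (homeward); -x draws out; z up. Behind it (+x) the tray floor is bare for 70 mm; in front the table is clear for 60 mm even fully out
- seat_cone (a point): point on the floor of the cone's tray about which its casting stands (within 20 mm), 142 mm behind the lip's middle; moves with the tray
- cast_cone: solid concrete cone on a round foot, 64 mm across, 58 mm tall, loose, 0.15 to 0.31 kg, standing on its tray; origin at the centre of its underside, z up
- jar_left: small white lidded jar, 34 mm across, 60 mm tall, standing between two stands; loose bystander, origin at its underside
- jar_right: small red-brown lidded jar, 34 mm across, 50 mm tall, standing between two stands; loose bystander, origin at its underside
- cup: yellow mixing cup, 90 mm across, 100 mm tall, on the right of the table; loose bystander, origin at its underside
- mould: purple casting mould, 100 x 170 x 48 mm, on the left of the table; loose bystander, origin at its underside
- spatula: spatula lying on the right of the table; loose bystander, origin at its underside (at mid-length)
- brush: brush lying on the left of the table; loose bystander, origin at its underside (at mid-length)
Things that resemble listed ones, but are neither listed nor needed, are in the scene too. What is shaped like the cast_cone but blue or red is not meant.

How it is judged:
By the outcome, as a careful person would: the job done as asked, in the order asked, and still so for the second after the job is handed in, with the robot touching nothing.
It also fails if it takes over 51 s, if anything falls off the work surface, if the arm or the gripper's body presses on something with over 40 N, if the wrist force passes 120 N, or if a joint passes its speed limit or range.

## Working session

There is one attempt and no reset: what is moved stays moved. The work goes in short steps, Python scripts to look and compute and a tool call to move; the robot and the scene stay as the last step left them, time stands still between calls to the robot, and variables do not carry over. Pictures are saved under pics/ and viewed, at most 10 in all, crops included, and the job is handed in when it is done.

Besides the shell and the picture viewer there is one more tool, called after "Request:" in YAML: its name, and indented under it one key for each argument. servo_tool: Moves the arm, as the interface text tells. Its arguments: {"type":"object","properties":{"moves":{"type":"array","items":{"type":"array","items":{"type":"number"}}},"claw":{"type":"number"},"force":{"type":"number"}},"required":["moves"]}

```bash
mkdir -p pics; python3 - <<'E'
from workcell import *
import cv2
for n in ["top","side"]:
    im=camera(n); cv2.imwrite(f"pics/{n}0.png",im[:,:,::-1]); print(n,get_calibration(n))
print(get_calibration("wrist"));print(get_obs())
E
```

```text
top {'fx': 435.0138434780375, 'fy': 435.0138434780375, 'cx': 321.7018174487908, 'cy': 233.68224572892711, 'rvec': array([ 2.14508911, -2.11764838,  0.18354069]), 'tvec': array([-0.00573235,  0.54824026,  0.99276882])}
side {'fx': 541.4919873321513, 'fy': 541.4919873321513, 'cx': 319.453893253007, 'cy': 243.673545148738, 'rvec': array([ 0.49740964, -2.81544023,  1.02875426]), 'tvec': array([0.51438107, 0.16110627, 1.56587416])}
{'fx': 371.64829954431775, 'fy': 371.64829954431775, 'cx': 317.8567843170107, 'cy': 243.4706124615985, 'tool_from_camera': array([[-7.29292938e-04, -9.48635957e-01, -3.16368914e-01,
         8.18047064e-02],
       [ 9.99999247e-01, -1.00411276e-03,  7.05647964e-04,
        -8.30704995e-04],
       [-9.87073095e-04, -3.16368161e-01,  9.48635975e-01,
        -1.41198975e-01],
       [ 0.00000000e+00,  0.00000000e+00,  0.00000000e+00,
         1.00000000e+00]])}
{'time': 0.1, 'q': array([-7.22493698e+01,  5.00812397e+00,  1.00386383e+01,  9.50973731e+01,
       -2.94557510e-04,  8.99996218e+01]), 'qd': array([ 0.01018223,  0.00052794,  0.10499347,  0.09958299,  0.02824195,
       -0.03850288]), 'joint_efforts': array([ 7.27242405e-04, -5.21562552e+01,  4.65653229e+01,  1.60740840e-02,
        9.22454501e-05,  2.82497081e-05]), 'ee_pos': array([ 0.16762141, -0.52363409,  0.23064908]), 'tcp_rot': array([-1.79933141e+02,  2.94115955e-04,  1.77510088e+01]), 'wrist_force': array([0.26292433, 0.18737301, 0.79513889]), 'torque': array([0.00074678, 0.02339957, 0.07297707]), 'grasp_force': 0.0, 'opening': 0.0851507146606624}
```

View pics/top0.png

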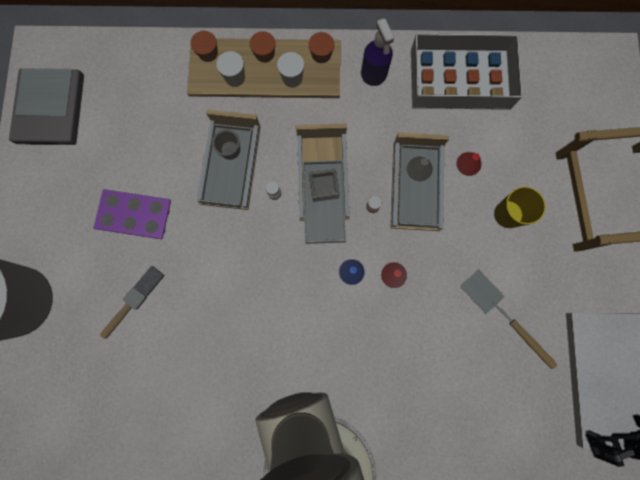

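View pics/side0.png

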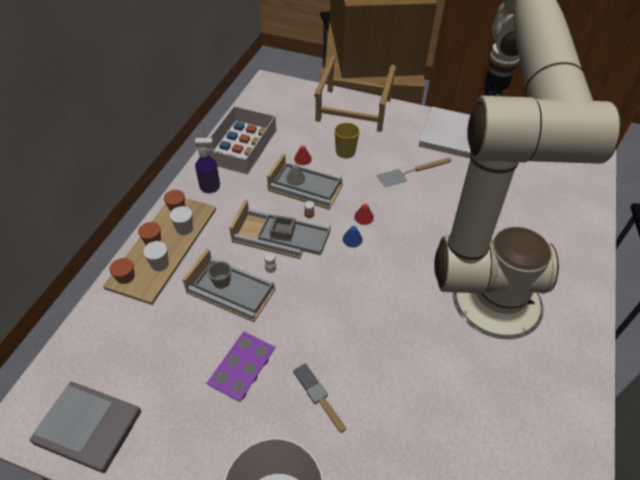

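The top view shows the pot on the left tray (228,145), the trough on the middle tray, which is drawn out (324,185), and the grey cone on the right tray (420,168). The blue cone (351,271) and red cones (394,274; 469,163) are decoys, since the meant cone is grey and stands on a tray. I'll confirm this in one enlarged composite.

```bash
python3 - <<'E'
import cv2,numpy as np
t=cv2.imread("pics/top0.png")[105:255,190:460]; s=cv2.imread("pics/side0.png")[150:320,180:350]
g=lambda i:cv2.convertScaleAbs(i,alpha=1.5)
T=cv2.resize(g(t),None,fx=2.96,fy=2.96,interpolation=2)
T=cv2.resize(g(t[:, :]),(800,444),interpolation=cv2.INTER_CUBIC)
cv2.imwrite("pics/c1.png",T)
cv2.imwrite("pics/c2.png",cv2.resize(g(s),(595,595),interpolation=cv2.INTER_CUBIC))
E
```

```text
(no output)
```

View pics/c1.png

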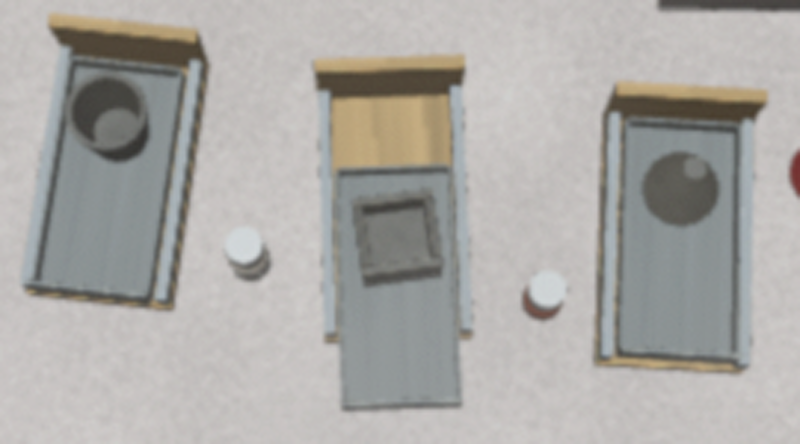

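View pics/c2.png

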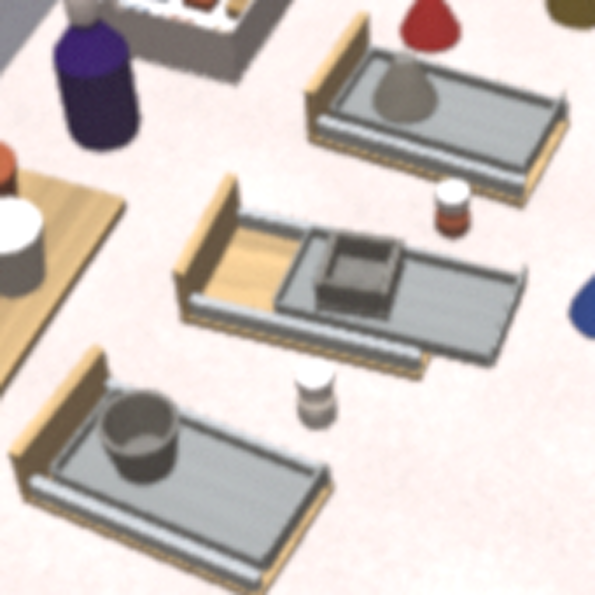

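Confirmed: the pot is round and hollow on the left tray, the trough is square on the middle tray (drawn out), and the cone is grey on the right tray. In the top crop the lip ends are at about (32,289)/(152,299) for the pot and (342,407)/(461,404) for the trough.

```bash
cat > h.py <<'E'
import numpy as np,cv2
from workcell import get_calibration
def ray(n,uv):
    c=get_calibration(n);R=cv2.Rodrigues(c['rvec'])[0]
    d=R.T@np.array([(uv[0]-c['cx'])/c['fx'],(uv[1]-c['cy'])/c['fy'],1]);return -R.T@c['tvec'],d/np.linalg.norm(d)
def onz(n,uv,z):
    o,d=ray(n,uv);return o+d*(z-o[2])/d[2]
def tri(rs):
    A=sum(np.eye(3)-np.outer(d,d) for o,d in rs);b=sum((np.eye(3)-np.outer(d,d))@o for o,d in rs)
    x=np.linalg.solve(A,b);return x,[np.linalg.norm(np.cross(x-o,d)) for o,d in rs]
E
python3 - <<'E'
from h import *
np.set_printoptions(precision=4,suppress=True)
T=lambda u,v:(190+(u+.5)/2.963-.5,105+(v+.5)/2.96-.5)
S=lambda u,v:(180+(u+.5)/3.5-.5,150+(v+.5)/3.5-.5)
print("cams",ray("top",(320,240))[0],ray("side",(320,240))[0])
for n,z,ps in [("pot lip",.058,[(32,289),(152,299)]),("trough lip",.058,[(342,407),(461,404)]),("cone lip",.058,[(616,355),(737,359)]),
 ("pot rail L/R",.044,[(66,50),(28,284),(196,62),(160,300)]),("tr rails",.044,[(325,92),(330,335),(456,88),(466,330)]),("cone rails",.044,[(614,113),(607,355),(746,120),(744,362)])]:
    print(n,[onz("top",T(*p),z)[:2].round(4) for p in ps])
for n,a,b in [("pot lip R end",(152,299),(328,468)),("pot lip L end",(32,289),(264,562)),("trough R end",(461,404),(524,266)),("cone R",(737,359),(563,97)),("pot lip side z",(0,0),(0,0)),]:
    print(n,tri([ray("top",T(*a)),ray("side",S(*b))]))
for n,a in [("tr castC",(400,235)),("pot rim",(108,112)),("cone tip",(695,168)),("jarL",(244,244)),("jarR",(547,289))]:
    print(n,onz("top",T(*a),.06))
E
```

```text
cams [ 0.3702 -0.0001  1.072 ] [0.2048 1.0114 1.2952]
pot lip [array([0.6189, 0.2926]), array([0.6119, 0.1953])]
trough lip [array([0.5256, 0.0402]), array([ 0.5292, -0.0545])]
cone lip [array([ 0.5706, -0.1786]), array([ 0.5686, -0.2754])]
pot rail L/R [array([0.8309, 0.2805]), array([0.6265, 0.3002]), array([0.8216, 0.17  ]), array([0.6145, 0.1914])]
tr rails [array([0.7962, 0.0603]), array([0.587 , 0.0517]), array([ 0.8012, -0.0501]), array([ 0.5926, -0.0591])]
cone rails [array([ 0.7807, -0.1829]), array([ 0.5733, -0.1737]), array([ 0.776 , -0.2936]), array([ 0.5689, -0.2848])]
pot lip R end (array([0.6157, 0.1986, 0.0406]), [np.float64(0.0003645489226412879), np.float64(0.000364548922641233)])
pot lip L end (array([0.6256, 0.2985, 0.0389]), [np.float64(0.0019103574925877522), np.float64(0.0019103574925876396)])
trough R end (array([ 0.5322, -0.0544,  0.0537]), [np.float64(0.0022482550065987335), np.float64(0.0022482550065986828)])
cone R (array([ 0.5713, -0.2781,  0.0478]), [np.float64(0.000675490929524636), np.float64(0.0006754909295244511)])
pot lip side z (array([0.7418, 0.2215, 0.4697]), [np.float64(0.06893302555121582), np.float64(0.06893302555121592)])
tr castC [ 0.6675 -0.0043  0.06  ]
pot rim [0.7697 0.2384 0.06  ]
cone tip [ 0.7276 -0.2457  0.06  ]
jarL [0.6582 0.1223 0.06  ]
jarR [ 0.6238 -0.1234  0.06  ]
```

Request:
servo_tool:
  moves:
    - [2,3,0,-0.02]
    - [4,6.5,0,-0.05]
    - [6,10,0,-0.08]
    - [8,13,0,-0.11]
    - [10,16,0,-0.14]
    - [12,19.5,0,-0.17]
    - [14,23,0,-0.2]
    - [16,26,0,-0.22]
    - [18,29,0,-0.24]
    - [20,32.5,0,-0.27]
    - [22,36,0,-0.27]
    - [24,39,0,-0.27]
    - [26,42,0,-0.27]
    - [27.5,45,0,-0.27]
    - [29,48,0,-0.27]
    - [30,50,0,-0.27]
    - [31,51.5,0,-0.27]
    - [31,52,0,-0.27]
    - [31,52,0,-0.27]
    - [31,52,0,-0.27]
  claw: 1

```text
time: 1.77
ee_pos: [0.4772, -0.0041, 0.2311]
tcp_rot: [180.0, 0.0, 2.3]
wrist_force: [0.5, 0.5, 0.7]
opening: -0.0001
grasp_force: 0.0
```

```bash
cat >> h.py <<'E'
from scipy.spatial.transform import Rotation as Ro
def wpose(o): return np.array(o['ee_pos']),Ro.from_euler('xyz',o['tcp_rot'],degrees=True).as_matrix()
def wray(o,uv):
    c=get_calibration('wrist');p,R=wpose(o)
    x,y=(uv[0]-c['cx'])/c['fx'],(uv[1]-c['cy'])/c['fy'];t=np.hypot(x,y)+1e-12
    d=np.array([x/t*np.sin(t),y/t*np.sin(t),np.cos(t)]);M=c['tool_from_camera']
    return p+R@M[:3,3],R@M[:3,:3]@d
def wonz(o,uv,z):
    a,d=wray(o,uv);return a+d*(z-a[2])/d[2]
def wproj(o,X):
    c=get_calibration('wrist');p,R=wpose(o);M=c['tool_from_camera']
    v=M[:3,:3].T@(R.T@(np.array(X)-p)-M[:3,3]);t=np.arctan2(np.hypot(v[0],v[1]),v[2]);k=c['fx']*t/np.hypot(v[0],v[1])
    return c['cx']+k*v[0],c['cy']+k*v[1]
E
python3 - <<'E'
from workcell import *
from h import *
import json
o=get_obs(); im=camera("wrist")[:,:,::-1]; cv2.imwrite("pics/w1.png",cv2.convertScaleAbs(im,alpha=1.4))
json.dump({k:list(map(float,o[k])) for k in('ee_pos','tcp_rot')},open('w1.json','w'))
E
```

```text
(no output)
```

View pics/w1.png

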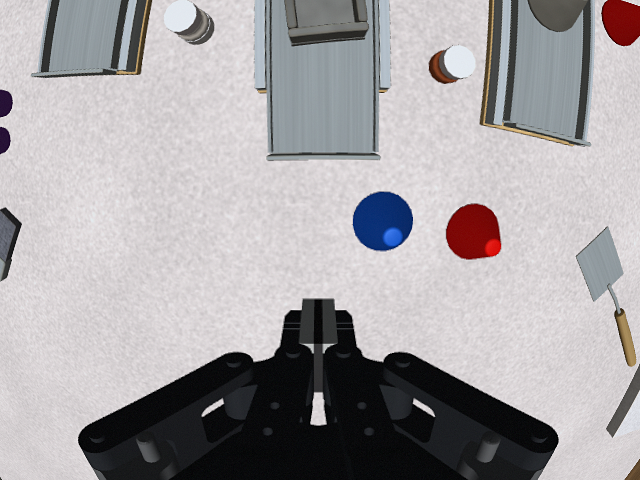

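The wrist view shows the trough's lip from (268,157) to (380,157), with the blue cone's foot at (383,221) near the approach and the shut fingertips at (318,300). The pot's lip is at (35,75)–(135,71).

```bash
python3 - <<'E'
from h import *
import json
o=json.load(open('w1.json'))
T=lambda u,v:(190+(u+.5)/2.963-.5,105+(v+.5)/2.96-.5)
for n,p,z in [("trL",(268,157),.058),("trR",(380,157),.058),("bluefoot",(383,222),.01),("blue left",(353,222),.01),("blue tip",(393,237),.058),("potL",(34,75),.058),("potR",(112,71),.058)]: print(n,wonz(o,p,z).round(4))
for n,a,b in [("trL",(342,407),(268,157)),("trR",(461,404),(380,157)),("potL",(32,289),(34,75)),("potR",(152,299),(112,71))]:
    x,e=tri([ray("top",T(*a)),wray(o,b)]);print("tri",n,x.round(4),round(e[0],4))
E
```

```text
trL [0.5293 0.0408 0.058 ]
trR [ 0.5333 -0.054   0.058 ]
bluefoot [ 0.4636 -0.0705  0.01  ]
blue left [ 0.4622 -0.0397  0.01  ]
blue tip [ 0.4627 -0.0716  0.058 ]
potL [0.6235 0.292  0.058 ]
potR [0.6126 0.1903 0.058 ]
tri trL [0.5278 0.0416 0.0454] 0.0009
tri trR [ 0.5318 -0.0559  0.0434] 0.0007
tri potL [0.6218 0.2937 0.0555] 0.0022
tri potR [0.6148 0.1976 0.0458] 0.0
```

Request:
servo_tool:
  moves:
    - [0.5,0.5,-2,0]
    - [1,0.9,-5,0]
    - [1,0.9,-8,0]
    - [1,0.9,-11,0]
    - [1,0.9,-14,0]
    - [1,0.9,-16.5,0]
    - [1,0.9,-18,0]
    - [1,0.9,-18.7,0]
    - [1,0.9,-18.7,0]
    - [1.6,0.9,-18.7,0]
    - [2.2,0.9,-18.7,0]
    - [2.8,1.0,-18.7,0]
    - [3.2,1.0,-18.7,0]
    - [3.5,1.0,-18.7,0]
    - [3.5,1.0,-18.7,0]

```text
time: 3.07
ee_pos: [0.5135, 0.0062, 0.0445]
tcp_rot: [180.0, -0.0, 2.3]
wrist_force: [0.8, -0.1, 0.6]
opening: 0.0001
grasp_force: 0.0
```

Request:
servo_tool:
  moves:
    - [0.15,0,0,0]
    - [0.35,0,0,0]
    - [0.6,0,0,0]
    - [0.9,0,0,0]
    - [1.2,0,0,0]
    - [1.5,0.1,0,0]
    - [1.8,0.1,0,0]
    - [2.1,0.1,0,0]
    - [2.4,0.1,0,0]
    - [2.7,0.1,0,0]
    - [3.0,0.1,0,0]
    - [3.3,0.1,0,0]
    - [3.6,0.1,0,0]
    - [3.9,0.1,0,0]
    - [4.2,0.2,0,0]
    - [4.4,0.2,0,0]
    - [4.6,0.2,0,0]
    - [4.7,0.2,0,0]
    - [4.8,0.2,0,0]
    - [4.8,0.2,0,0]

```text
time: 4.73
ee_pos: [0.5609, 0.0081, 0.0442]
tcp_rot: [180.0, -0.0, 2.3]
wrist_force: [-0.5, -0.1, -0.1]
opening: 0.0002
grasp_force: 0.3
```

Request:
servo_tool:
  moves:
    - [0.1,0,0,0]
    - [0.25,0,0,0]
    - [0.4,0,0,0]
    - [0.55,0,0,0]
    - [0.7,0,0,0]
    - [0.85,0,0,0]
    - [1.0,0,0,0]
    - [1.1,0,0,0]
    - [1.2,0,0,0]
    - [1.2,0,0,0]

```text
time: 5.57
ee_pos: [0.573, 0.0081, 0.0443]
tcp_rot: [180.0, -0.0, 2.3]
wrist_force: [-0.4, 0.1, 0.5]
opening: 0.0003
grasp_force: 0.3
```

Request:
servo_tool:
  moves:
    - [0.1,0,0,0]
    - [0.2,0,0,0]
    - [0.3,0,0,0]
    - [0.4,0,0,0]
    - [0.5,0,0,0]
    - [0.5,0,0,0]

```text
time: 6.07
ee_pos: [0.578, 0.0081, 0.0443]
tcp_rot: [180.0, -0.0, 2.3]
wrist_force: [-1.1, 1.0, -0.4]
opening: -0.0001
grasp_force: 0.4
```

```bash
python3 - <<'E'
from workcell import *
import cv2
im=camera("top")[105:255,190:460,::-1]; cv2.imwrite("pics/t2.png",cv2.resize(cv2.convertScaleAbs(im,alpha=1.5),(800,444),interpolation=cv2.INTER_CUBIC))
E
```

```text
(no output)
```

View pics/t2.png

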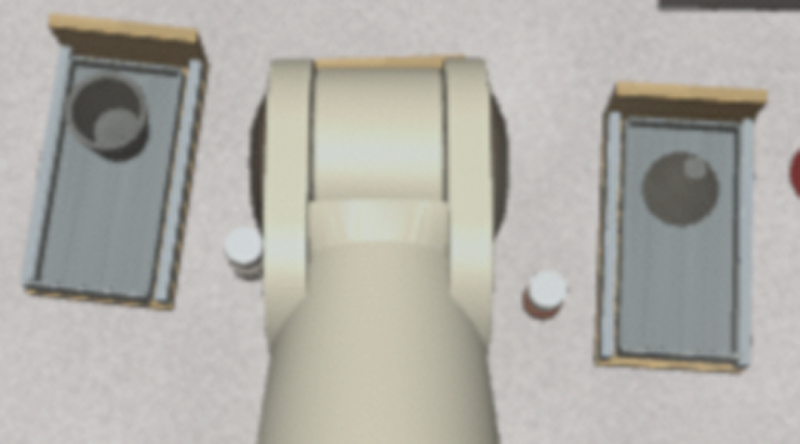

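The arm hides the trough's tray here; the pot and cone trays are unchanged. I'll push on until the force rises at the stop.

Request:
servo_tool:
  moves:
    - [0.1,0,0,0]
    - [0.2,0,0,0]
    - [0.3,0,0,0]
    - [0.4,0,0,0]
    - [0.4,0,0,0]

```text
time: 6.53
ee_pos: [0.5819, 0.0082, 0.0443]
tcp_rot: [180.0, -0.0, 2.3]
wrist_force: [-0.7, 1.2, -0.0]
opening: 0.0001
grasp_force: 0.4
```

Request:
servo_tool:
  moves:
    - [0.1,0,0,0]
    - [0.2,0,0,0]
    - [0.3,0,0,0]
    - [0.4,0,0,0]
    - [0.4,0,0,0]

```text
time: 6.95
ee_pos: [0.5835, 0.0082, 0.0442]
tcp_rot: [-180.0, 0.3, 2.3]
wrist_force: [-14.6, 1.5, 8.5]
opening: 0.0001
grasp_force: 7.1
```

Request:
servo_tool:
  moves:
    - [-0.3,0,0,0]
    - [-1,0,0,0]
    - [-2.2,0,0,0]
    - [-3.5,0,0.5,0]
    - [-4,0,2.5,0]
    - [-4,0,5.5,0]
    - [-4,0,9,0]
    - [-4,0.5,12.5,0]
    - [-4,2.5,15,0]
    - [-3.5,5,16,-0.03]
    - [-3,8,16,-0.06]
    - [-2.5,11.5,16,-0.09]
    - [-2,15,16,-0.12]
    - [-1.5,18,16,-0.136]
    - [-1,20.5,16,-0.136]
    - [-0.6,22.5,16,-0.136]
    - [-0.6,23.5,16,-0.136]
    - [-0.6,23.7,16,-0.136]
    - [-0.6,23.7,16,-0.136]
    - [-0.6,23.7,16,-0.136]

```text
time: 8.62
ee_pos: [0.5691, -0.008, 0.2043]
tcp_rot: [-178.2, 0.1, -1.7]
wrist_force: [0.5, 0.5, 0.4]
opening: 0.0004
grasp_force: 0.0
```

```bash
python3 - <<'E'
from workcell import *
from h import *
import json
o=get_obs(); im=camera("wrist")[:,:,::-1]; cv2.imwrite("pics/w2.png",cv2.convertScaleAbs(im,alpha=1.4))
json.dump({k:list(map(float,o[k])) for k in('ee_pos','tcp_rot')},open('w2.json','w'))
E
```

```text
(no output)
```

View pics/w2.png

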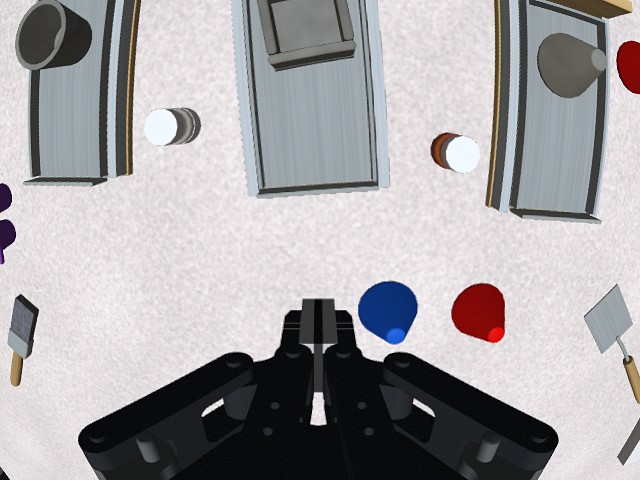

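The trough's tray is home (lip level with the stand's front at row 190), and the jars and decoy cones are undisturbed. The arm did not follow in y, so I'll check the joints.

```bash
python3 - <<'E'
from workcell import *
o=get_obs();print({k:o[k] for k in('time','q','qd','ee_pos','tcp_rot')})
E
```

```text
{'time': 8.6667, 'q': array([ -1.69928637,   7.19779248,   9.47866021,  92.3356626 ,
         1.79879857, 179.94201049]), 'qd': array([ 0.10270214, -0.11564845, -0.17146386,  0.0660931 , -0.00220602,
       -0.02112959]), 'ee_pos': array([ 0.56919325, -0.00793614,  0.20434873]), 'tcp_rot': array([-1.78201147e+02,  5.29745657e-02, -1.64132541e+00])}
```

Joint 6 is at its limit of 180°, because yaw = q1 + 180 − q6. I'll turn the other way.

Request:
servo_tool:
  moves:
    - [0,0,0,0.1]
    - [0,0,0,0.2]
    - [0,0,0,0.3]
    - [0,0,0,0.4]
    - [0,0,0,0.52]
    - [0,0,0,0.52]
    - [0,0,0,0.52]
    - [0,0,0,0.52]

```text
time: 9.33
ee_pos: [0.5691, -0.008, 0.2044]
tcp_rot: [-178.2, 0.1, 27.9]
wrist_force: [0.0, 0.0, 0.3]
opening: -0.0003
grasp_force: 0.0
```

Request:
servo_tool:
  moves:
    - [0,1,0,0]
    - [0,3,0,0]
    - [0,6,0,0]
    - [0,9,0,0]
    - [0,12,0,0]
    - [0,15,0,0]
    - [0,18,0,0]
    - [0,21,0,0]
    - [0,23,0,0]
    - [0,24.3,0,0]
    - [0,24.8,0,0]
    - [0,24.8,0,0]
    - [0,24.8,0,0]

```text
time: 10.42
ee_pos: [0.5691, 0.2393, 0.2044]
tcp_rot: [-178.2, 0.1, 28.1]
wrist_force: [-0.9, -0.6, -0.1]
opening: -0.0003
grasp_force: 0.0
```

```bash
python3 - <<'E'
from workcell import *
from h import *
import json
o=get_obs(); print(o['q'],o['ee_pos'],o['tcp_rot']);im=camera("wrist")[:,:,::-1]; cv2.imwrite("pics/w3.png",cv2.convertScaleAbs(im,alpha=1.4))
json.dump({k:list(map(float,o[k])) for k in('ee_pos','tcp_rot')},open('w3.json','w'))
E
```

```text
[ 21.99019568  14.24934713  17.59982157  93.60888561   1.76812705
 173.89810115] [0.56907163 0.23929014 0.20437392] [-1.78214429e+02  6.90313683e-02  2.80891827e+01]
```

View pics/w3.png

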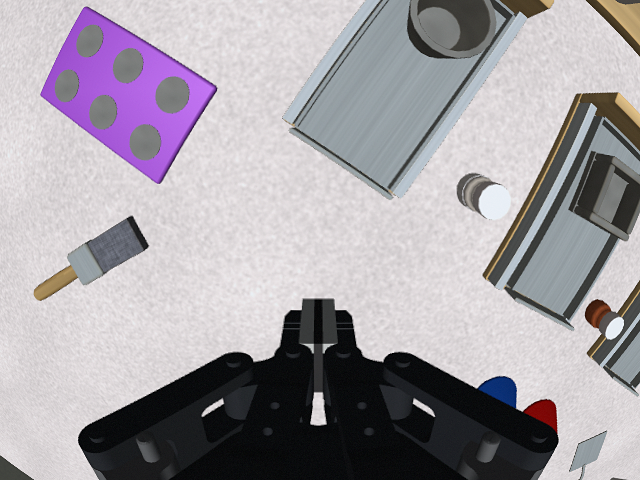

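Pot's lip top edge runs from (292,128) to (392,195); the bare floor is behind it and the pot's rim is around (452,18).

```bash
python3 - <<'E'
from h import *
import json
o=json.load(open('w3.json'));o2=json.load(open('w2.json'))
T=lambda u,v:(190+(u+.5)/2.963-.5,105+(v+.5)/2.96-.5)
L,R=wonz(o,(292,128),.058),wonz(o,(392,195),.058)
print(L,R,np.degrees(np.arctan2(-(L-R)[0],(L-R)[1])),(L+R)/2, np.linalg.norm(L-R))
for n,a,b,c in [("L",(32,289),(292,128),(25,182)),("R",(152,299),(392,195),(105,183))]:
    print(tri([ray("top",T(*a)),wray(o,b)])[0],tri([wray(o2,c),wray(o,b)]))
for p in [(405,20),(430,55),(470,50)]: print("pot foot near",wonz(o,p,.035))
E
```

```text
[0.6268141  0.29814997 0.058     ] [0.61798793 0.2045377  0.058     ] -5.386172491442406 [0.62240101 0.25134384 0.058     ] 0.09402743811540613
[0.62533667 0.30025583 0.03176136] (array([0.62632633, 0.29859143, 0.05253494]), [np.float64(0.0001750197092625667), np.float64(0.00017501970926282325)])
[0.61645717 0.19938857 0.03771407] (array([0.6146861 , 0.19954186, 0.03792378]), [np.float64(0.0015324434306419037), np.float64(0.0015324434306424302)])
pot foot near [0.75350431 0.26237214 0.035     ]
pot foot near [0.73744707 0.22985414 0.035     ]
pot foot near [0.7620837  0.20200519 0.035     ]
```

Request:
servo_tool:
  moves:
    - [0,0,0,0.06]
    - [0,0,0,0.17]
    - [0,0,0,0.29]
    - [0,0,0,0.41]
    - [0,0,0,0.53]
    - [0,0,0,0.65]
    - [0,0,0,0.77]
    - [0,0,0,0.89]
    - [0,0,0,1.01]
    - [0,0,0,1.13]
    - [0,0,0,1.25]
    - [0,0,0,1.37]
    - [0,0,0,1.49]
    - [0,0,0,1.61]
    - [0,0,0,1.73]
    - [0,0,0,1.85]
    - [0,0,0,1.97]
    - [0,0,0,2.06]
    - [0,0,0,2.1]
    - [0,0,0,2.1]

```text
time: 12.13
ee_pos: [0.5693, 0.2385, 0.2046]
tcp_rot: [-178.2, 0.1, 148.4]
wrist_force: [0.6, -0.3, 0.2]
opening: 0.0
grasp_force: 0.0
```

Request:
servo_tool:
  moves:
    - [0.5,0,0,0.06]
    - [1.5,0,0,0.16]
    - [3,0.1,0,0.28]
    - [4.5,0.2,0,0.38]
    - [6,0.3,0,0.45]
    - [7.3,0.5,0,0.455]
    - [8.0,0.6,0,0.455]
    - [8.2,0.6,0,0.455]
    - [8.2,0.6,0,0.455]
    - [8.2,0.6,0,0.455]

```text
time: 12.97
ee_pos: [0.6509, 0.2452, 0.2044]
tcp_rot: [-178.2, 0.0, 174.4]
wrist_force: [-0.1, 0.7, 0.0]
opening: 0.0001
grasp_force: 0.0
```

```bash
python3 - <<'E'
from workcell import *
import cv2
o=get_obs();print({k:o[k] for k in('time','q','ee_pos','tcp_rot')})
im=camera("wrist")[:,:,::-1]; cv2.imwrite("pics/w4.png",cv2.convertScaleAbs(im,alpha=1.4))
E
```

```text
{'time': 12.9667, 'q': array([21.31215268, 27.02063051, 34.04482161, 97.8033371 , -1.63237305,
       26.89578015]), 'ee_pos': array([0.65089917, 0.24521945, 0.20437076]), 'tcp_rot': array([-1.78191780e+02,  4.34218351e-02,  1.74428158e+02])}
```

View pics/w4.png

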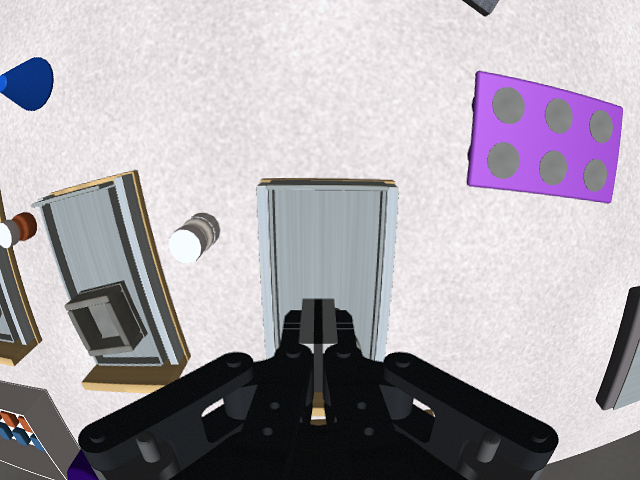

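The view shows the fingertips over the bare floor of the pot's tray, with the lip's edge at row 185 (u 262–395). Next is the descent, then drawing the tray out.

Request:
servo_tool:
  moves:
    - [0,0,-1,0]
    - [0,0,-3,0]
    - [0,0,-6,0]
    - [0,0,-9,0]
    - [0,0,-12,0]
    - [0,0,-14,0]
    - [0,0,-15.3,0]
    - [0,0,-16.1,0]
    - [0,0,-16.3,0]
    - [0,0,-16.3,0]
    - [0,0,-16.3,0]

```text
time: 13.93
ee_pos: [0.6518, 0.2461, 0.043]
tcp_rot: [-178.3, 0.2, 174.5]
wrist_force: [0.5, 0.1, 0.2]
opening: 0.0002
grasp_force: 0.0
```

Request:
servo_tool:
  moves:
    - [-0.2,0,-0.2,0]
    - [-0.5,0,-0.3,0]
    - [-0.8,0.1,-0.3,0]
    - [-1.0,0.1,-0.3,0]
    - [-1.15,0.1,-0.3,0]
    - [-1.3,0.1,-0.3,0]
    - [-1.45,0.1,-0.3,0]
    - [-1.6,0.2,-0.3,0]
    - [-1.75,0.2,-0.3,0]
    - [-1.9,0.2,-0.3,0]
    - [-2.1,0.2,-0.3,0]
    - [-2.3,0.2,-0.3,0]
    - [-2.6,0.2,-0.3,0]
    - [-2.9,0.3,-0.3,0]
    - [-3.2,0.3,-0.3,0]
    - [-3.5,0.3,-0.3,0]
    - [-3.8,0.4,-0.3,0]
    - [-4.1,0.4,-0.3,0]
    - [-4.3,0.4,-0.3,0]
    - [-4.4,0.4,-0.3,0]

```text
time: 15.6
ee_pos: [0.6067, 0.25, 0.0384]
tcp_rot: [-178.2, 0.1, 174.5]
wrist_force: [3.4, 1.2, 0.8]
opening: 0.0002
grasp_force: 1.0
```

Request:
servo_tool:
  moves:
    - [-0.2,0,0,0]
    - [-0.5,0,0,0]
    - [-0.8,0.1,0,0]
    - [-1.1,0.1,0,0]
    - [-1.45,0.1,0,0]
    - [-1.8,0.2,0,0]
    - [-2.15,0.2,0,0]
    - [-2.5,0.2,0,0]
    - [-2.85,0.3,0,0]
    - [-3.2,0.3,0,0]
    - [-3.55,0.3,0,0]
    - [-3.9,0.4,0,0]
    - [-4.25,0.4,0,0]
    - [-4.6,0.4,0,0]
    - [-4.9,0.5,0,0]
    - [-5.2,0.5,0,0]
    - [-5.5,0.5,0,0]
    - [-5.7,0.5,0,0]
    - [-5.9,0.6,0,0]
    - [-6.0,0.6,0,0]

```text
time: 17.27
ee_pos: [0.5467, 0.2557, 0.0383]
tcp_rot: [-178.2, 0.1, 174.5]
wrist_force: [1.2, -1.5, 0.5]
opening: -0.0
grasp_force: 1.0
```

Request:
servo_tool:
  moves:
    - [-0.1,0,0,0]
    - [-0.25,0,0,0]
    - [-0.4,0,0,0]
    - [-0.55,0.1,0,0]
    - [-0.7,0.1,0,0]
    - [-0.85,0.1,0,0]
    - [-1.0,0.1,0,0]
    - [-1.1,0.1,0,0]
    - [-1.2,0.1,0,0]
    - [-1.2,0.1,0,0]

```text
time: 18.1
ee_pos: [0.5349, 0.2569, 0.0384]
tcp_rot: [-178.2, 0.1, 174.5]
wrist_force: [1.4, 0.1, 0.3]
opening: -0.0002
grasp_force: 0.4
```

Stop expected about 1 cm further on, so I'll go on in small steps.

Request:
servo_tool:
  moves:
    - [-0.1,0,0,0]
    - [-0.2,0,0,0]
    - [-0.3,0,0,0]
    - [-0.4,0,0,0]
    - [-0.5,0,0,0]
    - [-0.5,0,0,0]

```text
time: 18.6
ee_pos: [0.5298, 0.2568, 0.0383]
tcp_rot: [-178.2, 0.0, 174.5]
wrist_force: [0.8, -0.2, -0.2]
opening: 0.0
grasp_force: 0.5
```

Request:
servo_tool:
  moves:
    - [-0.1,0,0,0]
    - [-0.2,0.1,0,0]
    - [-0.3,0.1,0,0]
    - [-0.4,0.1,0,0]
    - [-0.4,0.1,0,0]

```text
time: 19.02
ee_pos: [0.5297, 0.2568, 0.0386]
tcp_rot: [-178.1, 0.5, 174.4]
wrist_force: [21.4, -4.4, -9.3]
opening: -0.0001
grasp_force: 10.8
```

Request:
servo_tool:
  moves:
    - [0.5,0,0,0]
    - [1.2,-0.1,0,0]
    - [1.8,-0.1,0.3,0]
    - [1.8,-0.1,1.5,0]
    - [1.8,-0.1,4,0]
    - [1.8,-0.1,7,0]
    - [1.8,-0.1,10.5,0]
    - [1.8,-0.1,14,0]
    - [1.0,-0.5,17,0]
    - [-0.5,-2,18.5,0]
    - [-2.5,-4.5,19,0]
    - [-4.5,-7.5,19,0]
    - [-6.5,-11,19,0]
    - [-8.5,-14.5,19,0]
    - [-9.5,-18,19,0]
    - [-10.5,-21.5,19,0]
    - [-11.5,-25,19,0]
    - [-12.5,-28,19,0]
    - [-13,-30,19,0]
    - [-13,-31,19,0]

```text
time: 20.68
ee_pos: [0.3949, -0.054, 0.2297]
tcp_rot: [-178.2, 0.1, 174.4]
wrist_force: [0.1, 0.0, -0.2]
opening: -0.0002
grasp_force: 0.0
```

Request:
servo_tool:
  moves:
    - [-1,-2,0,0]
    - [-2,-5,0,0]
    - [-3,-8.5,0,0]
    - [-4,-12,0,0]
    - [-5,-15.5,0,0]
    - [-6,-19,0,0]
    - [-7,-22,0,0]
    - [-8,-25,0,0]
    - [-9,-28,0,0]
    - [-9.5,-30,0,0]
    - [-10,-31,0,0]
    - [-10,-31,0,0]
    - [-10,-31,0,0]
    - [-10,-31,0,0]

```text
time: 21.85
ee_pos: [0.2966, -0.3612, 0.2286]
tcp_rot: [-178.2, 0.1, 174.6]
wrist_force: [0.6, 0.0, -0.0]
opening: 0.0001
grasp_force: 0.0
```

```bash
python3 - <<'E'
from workcell import *
import cv2
print(get_obs()['time'])
im=camera("top")[100:330,80:560,::-1]; cv2.imwrite("pics/t3.png",cv2.resize(cv2.convertScaleAbs(im,alpha=1.5),(800,383),interpolation=cv2.INTER_CUBIC))
E
```

```text
21.85
```

View pics/t3.png

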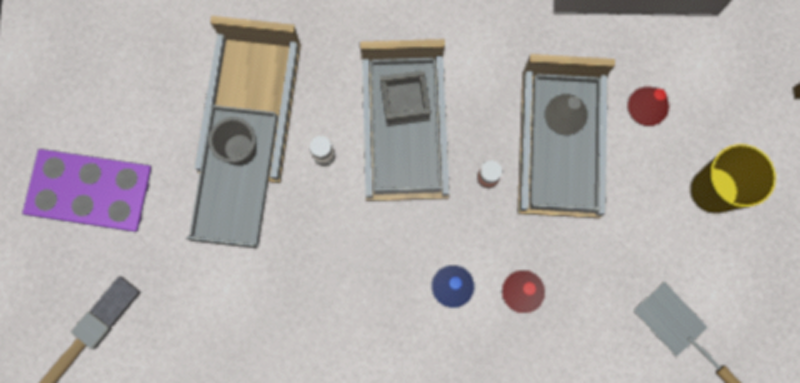

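The picture shows the trough's tray home (lip at row 195), the pot's tray at its outer stop with the pot standing on it (235,142), and the cone's tray shut. Everything else is where it stood and the hand is clear.

```bash
python3 -c "
from workcell import *
print(job_done())"
```

```text
the job is handed in; nothing more can be done
None
```

I pushed the trough's tray home to its inner stop, then drew the pot's tray out to its outer stop; the last picture shows the cone's tray still shut, nothing else disturbed and the hand clear, and I handed the job in at about 22 s.

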